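Find the unlocked discard flap and push it open

ROBOT

A 6-joint arm with a two-finger parallel gripper is mounted at the origin on the work surface. World frame = base frame: x ahead of the robot, y to its left, z up, the work surface at z = 0. Lengths are in m, angles in rad, forces in N, time in s.
With the tool pointing down it reaches from about 0.3 to 0.85 m from the base axis. Payload 4.2 kg.
Tool frame: the origin (TCP) lies midway between the tips of the shut fingers; the grasp point (between the pads) lies 19 mm behind it; x points along the fingers, y is the direction in which the jaws open and shut, and the axes are right-handed (so a half turn about x gives the same grasp; the last joint's range is limited). The gripper opens to 91 mm and grips with 3 to 60 N. Pads are 32 mm wide; open, the fingers measure 118 mm over their backs; the gripper's body (76 mm by 178 mm) begins 60 mm behind the grasp point.
Start: joints at [-1.138, 0.32, 1.565, -0, 1.257, -0.02], TCP at [0.252, -0.517, 0.214] pointing down, gripper open.
Joint ranges: [-3.11, 3.11], [-0.84, 2.01], [0.21, 2.61], [-1.34, 4.49], [0.05, 2.63], [-2.56, 2.56]. Speed limits (rad/s): [2.57, 2.57, 3.14, 3.14, 3.14, 3.14].

INTERFACE

Orientations are given as a rotation vector (axis times angle).
In Python, from plant import arm gives the robot as it stands.
- The arm moves only by the tool jog_arm, never from a script. Its argument "commands" is a list of rows, each a list of 4 numbers: the shift along the tool's x, y, z in cm, then the turn about the tool's x in rad. A call has 1 to 8 rows; each row shifts and turns the pose as measured when the row begins, along the tool's axes as they then stand; what a row does not reach is not made up. A row lasts 1/12 s, in which the tool goes at most 41.7 mm and 7.16 degrees, less where a joint would pass 70% of its speed; a pose out of reach is approached as far as the arm can. A call with a gripper value outside its range is refused whole. "jaw" is the finger opening in cm, from 0 to 9.12, set as the call begins (left out, the last holds). The fingers move at their own pace and stop on an object; "newtons" is the grip in N (left out, the last holds). Time passes only in rows, so rows that do not move let the fingers close. It gives the time, the measured TCP pose, the force and the opening at its end, in the units of the state.
- arm.get_state(): the state, without advancing time (a new reading comes with each control period).
- arm.grab_frame(name): name is "scene" or "top" or "wrist"; returns the picture (420x560x3 uint8, blue, green, red); there is no depth.
- arm.get_calibration(name): a dict with "camera_matrix" (3x3 intrinsics, pixels), "world_to_cam" (4x4, takes a point from world to camera coordinates). Camera axes: x right, y down, z forward; pixel columns grow to the right and rows downward; lengths in m; the calibration is good to about 2 mm. A picture is of the moment at which its call begins: read the wrist's pose just before it. get_calibration takes no time and is no camera call; for the wrist camera it gives the pose at the moment of the call.
- arm.sign_off(): hands the job in, once; it reports no verdict.
Trained networks look in the newest picture that a camera, given by its name, has taken for a name from the list of things; names that differ only in an ending like _2 or _b are one class to them, and where a whole thing is asked for, a point or a joint stands for the part that bears it (a point fixed in the world has none). Each returns a list of dicts, best first, with "p" (0 to 1); they miss things now and then, are a little off and sometimes report something else, mostly with a low value. They report only what shows in the picture. A call takes as long as a camera call.
- arm.recognise(query, camera): "location" ([x, y, z] in m, in world coordinates, good to about 4 mm: the middle of the surface that is visible of it).
- arm.spot_point(query, camera): "location" ([x, y, z] in m, in world coordinates, good to about 4 mm: a listed point, or the origin of a listed thing).
The state is a dict: "clock": time; "joint_positions": joint angles; "dq": joint speeds; "effort": joint torques, N m; "position": TCP position; "tool_rot": TCP orientation; "force": force on the tool from outside, world axes, zero at the start; "ft_torque": the same for the moment, N m; "width": opening from 0.0 (shut) to 1.0 (fully open).
Only numpy, scipy, OpenCV 4.12 (cv2) and the standard library are available. Lean on these libraries where they do the work, as an engineer would, in place of code of your own. Each camera call takes 0.05 s, during which the arm holds its last target. There are 200 camera calls.

TASK

One of the four identical steel flaps on top of the discard station is unlocked, the others are locked. Press with the closed fingertips on the front part of one flap after another, without forcing the locked ones, until you find the one that rocks, then push that one down wide open, to 60 degrees or more, so that it stays open for used dishes, and draw the hand clear. Pick nothing up and leave the dishes, bottles and other things where they stand.

Things in the scene. Friction and masses are not known exactly. Their poses are not given: they have to be found in the camera images.
- station: white discard station fixed to the bench, 215 mm deep (x), 490 wide (y), 110 tall; four identical steel flaps lie flush in its top, in a row. Origin on the bench, under the middle of the flaps' common axle line; x to its rear (away from the robot), y to its left, z up. Front edge at x = -95 mm; flat rear deck with things on it from x = 35 to 120; 60 mm wide flat land between slots 2 and 3.
- slot_1 (a point): point on the top face of the flap in the leftmost slot (station y = +180 mm), at the middle of its axle line, 110 mm above the bench; axes as the station's. Each flap is 5 mm thick, 80 mm wide (y) and reaches 69 mm forward (-x) and 25 mm back (+x) of its axle, a thin dark line across it.
- slot_2 (a point): point on the top face of the flap in the slot second from the left (station y = +80 mm), at the middle of its axle line, 110 mm above the bench; axes as the station's. Each flap covers a bin, open 98 mm (x) by 84 mm (y) and 104 mm deep, into which the front part of an unlocked flap swings. Which flap is unlocked changes every time and cannot be seen.
- slot_3 (a point): point on the top face of the flap in the slot third from the left (station y = -80 mm), at the middle of its axle line, 110 mm above the bench; axes as the station's. Pressed 40 mm in front of the axle the unlocked flap rocks at about 3 N: its front sinks, its rear edge rises. A locked one gives under 2 mm at 20 N and springs back. Pressing behind the axle moves neither.
- slot_4 (a point): point on the top face of the flap in the rightmost slot (station y = -180 mm), at the middle of its axle line, 110 mm above the bench; axes as the station's. Flap and bin as told for the other slots.
- free_flap (a joint): angle of the one unlocked flap, whichever slot it is in: 0 flush and shut, growing as its front part goes down into the bin and its rear edge comes up, stop at 1.3 rad. A stiff hinge (about 0.12 N m): it stays at the angle where it is left.
- vial: small capped glass vial, 22 mm across, 50 mm tall, standing on the white land between slots 2 and 3; origin at the centre of its underside. Bystander.
- amber_bottle: amber bottle, 38 mm across, 75 mm tall, standing on the rear deck of the station; origin at the centre of its underside. Bystander.
- beaker: white plastic cup, 56 mm across, 55 mm tall, standing on the rear deck of the station; origin at the centre of its underside. Bystander.
- dish_1: closed petri dish, 90 mm across, 15 mm tall, on the bench left of the station; origin at the centre of its underside. Bystander.
- dish_2: closed petri dish, 90 mm across, 15 mm tall, on the bench left of the station; origin at the centre of its underside. Bystander.
- dish_3: closed petri dish, 90 mm across, 15 mm tall, on the bench right of the station; origin at the centre of its underside. Bystander.
- flask: conical glass flask, 80 mm across the foot, 110 mm tall, on the bench right of the station; origin at the centre of its underside. Bystander.

How it is judged:
At the end, for the whole second after the job is handed in: The unlocked flap stands open by more than 0.9 rad (52 degrees, a little slack on the 60 asked) and is at rest; every bystander is within 30 mm of where it stood (value of joint free_flap above 0.9 rad and velocity of joint free_flap between -0.05 and 0.05 rad/s and not (distance of vial from where it was at the start of the episode above 0.03 m) and not (distance of amber_bottle from where it was at the start of the episode above 0.03 m) and not (distance of beaker from where it was at the start of the episode above 0.03 m) and not (distance of dish_1 from where it was at the start of the episode above 0.03 m) and not (distance of dish_2 from where it was at the start of the episode above 0.03 m) and not (distance of dish_3 from where it was at the start of the episode above 0.03 m) and not (distance of flask from where it was at the start of the episode above 0.03 m)); the robot touches nothing.
It fails at once if a dish, bottle or other bystander is picked up or shifted by more than 30 mm (distance of any of vial, amber_bottle, beaker, dish_1, dish_2, dish_3, flask from where it was at the start of the episode above 0.03 m).
It fails at once if a flap or the station is forced: the fingers press on something with more than 60 N (contact force between the fingers and anything else above 60 N).
It also fails if it takes over 48 s, if anything falls off the work surface, if the arm or the gripper's body presses on something with over 40 N, if the wrist force passes 120 N, or if a joint passes its speed limit or range.

## Working session

There is one attempt and no reset: what is moved stays moved. The work goes in short steps, Python scripts to look and compute and a tool call to move; the robot and the scene stay as the last step left them, time stands still between calls to the robot, and variables do not carry over. Pictures are saved under pics/ and viewed, about 8 in all and at most 12, crops included, and the job is handed in when it is done.

Besides the shell and the picture viewer there is one more tool, called after "Call:" as name([rows], argument=value, ...), one row to a line, values as JSON. jog_arm: Moves the arm, as the interface text tells. Its arguments: {"type":"object","properties":{"commands":{"type":"array","items":{"type":"array","items":{"type":"number"}}},"jaw":{"type":"number"},"newtons":{"type":"number"}},"required":["commands"]}

```bash
mkdir -p pics
python3 - <<'E'
from plant import arm
import cv2
s=arm.get_state();print(s)
for c in("scene","top"):
    cv2.imwrite(f"pics/{c}0.png",arm.grab_frame(c))
    for q in ["slot_1","slot_2","slot_3","slot_4","station","vial","amber_bottle","beaker","flask","dish_1"]:
        r=arm.spot_point(q,c);print(c,q,[(round(d['p'],2),[round(float(v),3) for v in d['location']]) for d in r[:4]])
E
```

```text
{'clock': 0.0, 'joint_positions': array([-1.13797695e+00,  3.20270195e-01,  1.56573747e+00, -4.44245816e-05,
        1.25738323e+00, -2.00342005e-02]), 'dq': array([-2.36895146e-05,  1.66668389e-03,  1.91552146e-04, -5.83322114e-04,
        1.35272765e-03, -1.68515665e-04]), 'effort': array([ 5.72600629e-05, -4.12460017e+01, -2.31975228e+01,  7.25376187e-02,
        4.58237983e-02, -1.59718229e-04]), 'position': array([ 0.25132778, -0.51657076,  0.21311007]), 'tool_rot': array([ 1.9702764 ,  0.45578783, -1.97110528]), 'force': array([ 0.0510778 , -0.41236881,  0.14915163]), 'ft_torque': array([-0.01479958, -0.02071419, -0.03557226]), 'width': 0.9974928329557509}
scene slot_1 [(0.83, [0.611, 0.143, 0.111]), (0.73, [0.603, 0.046, 0.111]), (0.67, [0.597, -0.113, 0.112]), (0.37, [0.62, 0.414, -0.001])]
scene slot_2 [(0.83, [0.611, 0.143, 0.111]), (0.73, [0.603, 0.046, 0.111]), (0.67, [0.597, -0.113, 0.112]), (0.37, [0.62, 0.414, -0.001])]
scene slot_3 [(0.83, [0.611, 0.143, 0.111]), (0.73, [0.603, 0.046, 0.111]), (0.67, [0.597, -0.113, 0.112]), (0.37, [0.62, 0.414, -0.001])]
scene slot_4
[... 739 characters left out ...]
107]), (0.85, [0.596, -0.113, 0.113]), (0.69, [0.608, 0.143, 0.116]), (0.65, [0.594, -0.215, 0.11])]
top slot_3 [(0.92, [0.611, 0.041, 0.107]), (0.85, [0.596, -0.113, 0.113]), (0.69, [0.608, 0.143, 0.116]), (0.65, [0.594, -0.215, 0.11])]
top slot_4 [(0.92, [0.611, 0.041, 0.107]), (0.85, [0.596, -0.113, 0.113]), (0.69, [0.608, 0.143, 0.116]), (0.65, [0.594, -0.215, 0.11])]
top station [(0.8, [0.601, -0.033, -0.001])]
top vial [(0.43, [0.602, -0.043, 0.107])]
top amber_bottle [(0.56, [0.691, 0.075, 0.113])]
top beaker [(0.7, [0.678, -0.192, 0.106])]
top flask [(0.82, [0.655, -0.406, 0.003])]
top dish_1 [(0.95, [0.407, 0.438, 0.0]), (0.82, [0.484, -0.434, -0.001]), (0.73, [0.623, 0.418, -0.0])]
```

```bash
cat > h.py <<'E'
from plant import arm
import numpy as np
from scipy.spatial.transform import Rotation as R
YAW=-0.04; C=np.array([0.6015,-0.035,0.0])   # station pose
Rs=R.from_euler('z',YAW).as_matrix()
SY=[.18,.08,-.08,-.18]
def goal(slot,x=-.042,z=.0): return C+Rs@np.array([x,SY[slot-1],z])
def tool():
    s=arm.get_state(); return s['position'],R.from_rotvec(s['tool_rot']).as_matrix(),s
def report(slot,x=-.042,z=.14):
    p,M,s=tool(); g=goal(slot,x,z)
    ay=np.arctan2(M[1,1],M[0,1]); 
    print('goal',g.round(4),'shift cm',(M.T@(g-p)*100).round(2),'tooly heading',ay.round(3),'tool x',M[:,0].round(3),'pos',p.round(4),'F',s['force'].round(1),'q6',s['joint_positions'][5].round(2),'t',s['clock'])
E
python3 -c "
import h
for i in (1,2,3,4): h.report(i)"
```

```text
goal [0.5667 0.1465 0.14  ] shift cm [  7.39 -45.89 -57.37] tooly heading -1.118 tool x [ 0. -0. -1.] pos [ 0.2516 -0.5171  0.214 ] F [ 0.8 -0.1  0.2] q6 -0.02 t 1.1
goal [0.5627 0.0466 0.14  ] shift cm [  7.39 -37.08 -52.64] tooly heading -1.118 tool x [ 0. -0. -1.] pos [ 0.2516 -0.5171  0.214 ] F [ 0.8 -0.1  0.2] q6 -0.02 t 1.1
goal [ 0.5563 -0.1133  0.14  ] shift cm [  7.39 -22.98 -45.07] tooly heading -1.118 tool x [ 0. -0. -1.] pos [ 0.2516 -0.5171  0.214 ] F [ 0.8 -0.1  0.2] q6 -0.02 t 1.1
goal [ 0.5523 -0.2132  0.14  ] shift cm [  7.4  -14.17 -40.34] tooly heading -1.118 tool x [ 0. -0. -1.] pos [ 0.2516 -0.5171  0.214 ] F [ 0.8 -0.1  0.2] q6 -0.02 t 1.1
```

View pics/top0.png

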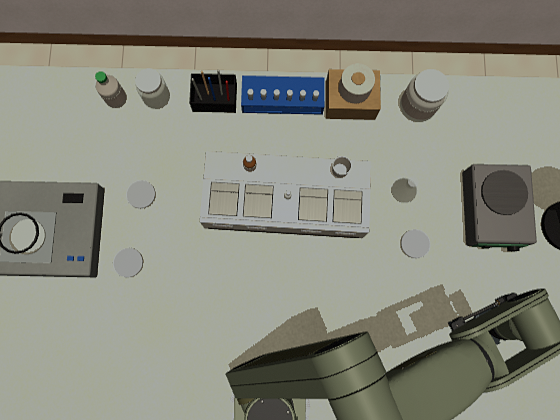

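View pics/scene0.png

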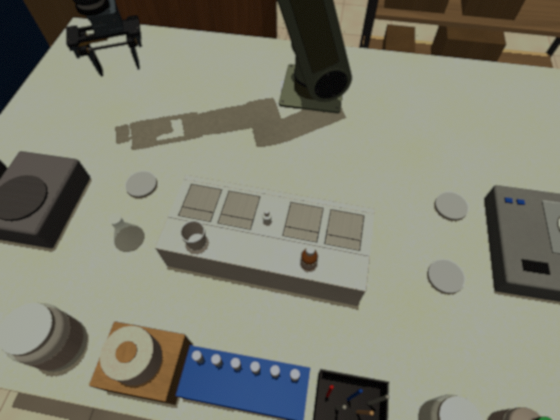

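Call:
jog_arm([
  [0, -1.3, -3.8, 0],
  [0, -1.3, -3.8, 0],
  [0, -1.3, -3.8, 0],
  [0, -1.3, -3.8, 0],
  [0, -1.3, -3.8, 0],
  [0, -1.3, -3.8, 0],
  [0, -1.3, -3.8, 0],
  [0, -1.3, -3.8, 0],
], jaw=0, newtons=30)

```text
clock: 1.77
position: [0.4835, -0.2902, 0.2132]
tool_rot: [1.976, 0.434, -1.979]
force: [0.4, -1.4, -0.7]
width: 0.447
```

Call:
jog_arm([
  [0, 0, 0, -0.12],
  [0, 0, 0, -0.12],
  [0, 0, 0, -0.12],
  [0, 0, 0, -0.12],
  [0, 0, 0, -0.12],
  [0, 0, 0, -0.12],
  [0, 0, 0, -0.12],
  [0, 0, 0, -0.12],
])

```text
clock: 2.43
position: [0.4917, -0.2807, 0.2129]
tool_rot: [1.305, 1.139, -1.305]
force: [0.4, -1.2, -0.2]
width: 0.001
```

```bash
python3 -c "
import h
h.report(4,-.045)"
```

```text
goal [ 0.5493 -0.2131  0.14  ] shift cm [ 7.28  4.79 -7.48] tooly heading -0.132 tool x [ 0.003 -0.003 -1.   ] pos [ 0.4917 -0.2807  0.2129] F [ 0.4 -1.2 -0.2] q6 -0.41 t 2.4333
```

Call:
jog_arm([
  [0, 1.6, -2.5, -0.05],
  [0, 1.6, -2.5, -0.04],
  [0, 1.6, -2.5, 0],
  [2.0, 0, 0, 0],
  [2.0, 0, 0, 0],
  [1.5, 0, 0, 0],
  [0, 0, 0, 0],
])

```text
clock: 3.02
position: [0.55, -0.2077, 0.1576]
tool_rot: [1.234, 1.183, -1.23]
force: [-1.1, 0.4, -0.0]
width: 0.003
```

Run:
```python
import h,cv2
h.report(4,-.045)
cv2.imwrite('pics/w1.png',h.arm.grab_frame('wrist'))
f=h.arm.grab_frame('top');cv2.imwrite('pics/t1.png',cv2.resize(f[130:270,170:410],None,fx=3,fy=3))
for q in("slot_4","beaker","vial"):
  for c in("wrist","top"): print(q,c,[(round(d['p'],2),[round(float(v),3) for v in d['location']]) for d in h.arm.spot_point(q,c)[:4]])
```

```text
goal [ 0.5493 -0.2131  0.14  ] shift cm [ 1.77 -0.06  0.53] tooly heading -0.034 tool x [ 0.008 -0.005 -1.   ] pos [ 0.55   -0.2077  0.1576] F [-1.1  0.4 -0. ] q6 -0.34 t 3.0167
slot_4 wrist []
slot_4 top [(0.81, [0.599, -0.115, 0.115]), (0.8, [0.61, 0.147, 0.114]), (0.55, [0.609, 0.044, 0.109])]
beaker wrist [(0.63, [0.685, -0.192, 0.109])]
beaker top [(0.76, [0.681, -0.19, 0.11])]
vial wrist []
vial top [(0.49, [0.604, -0.044, 0.105])]
```

View pics/w1.png

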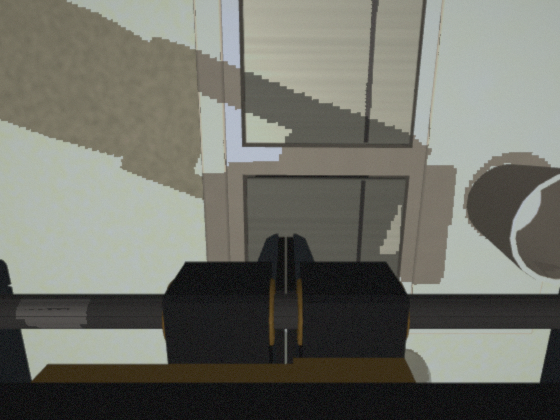

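Call:
jog_arm([
  [1.5, 0, 0.5, 0],
  [1.3, 0, 0, 0],
  [0.6, 0, 0, 0],
  [0.3, 0, 0, 0],
  [0, 0, 0, 0],
])

```text
clock: 3.83
position: [0.5539, -0.2159, 0.127]
tool_rot: [1.238, 1.168, -1.224]
force: [0.0, -0.3, -0.3]
width: 0.008
```

Call:
jog_arm([
  [0.3, 0, 0, 0],
  [0.3, 0, 0, 0],
])

```text
clock: 4.0
position: [0.5548, -0.2163, 0.1221]
tool_rot: [1.239, 1.166, -1.223]
force: [-0.3, 0.7, -0.3]
width: 0.004
```

Call:
jog_arm([
  [0.3, -0.5, -0.2, 0],
  [0.3, 0, 0, 0],
  [0.3, 0, 0, 0],
])

```text
clock: 4.25
position: [0.5503, -0.2141, 0.1132]
tool_rot: [1.239, 1.164, -1.222]
force: [-0.1, -0.1, -0.1]
width: 0.005
```

Call:
jog_arm([
  [0.3, 0, 0, 0],
  [0.2, 0, 0, 0],
])

```text
clock: 4.42
position: [0.5502, -0.2141, 0.1091]
tool_rot: [1.239, 1.164, -1.221]
force: [-4.7, 1.3, 16.0]
width: 0.004
```

Call:
jog_arm([
  [0.1, 0, 0, 0],
])

```text
clock: 4.5
position: [0.5502, -0.2141, 0.1096]
tool_rot: [1.239, 1.163, -1.221]
force: [-2.5, 0.8, 9.1]
width: 0.006
```

Call:
jog_arm([
  [-1.5, 0, 0, 0],
  [-1, 0, -2.5, 0],
  [0, 0, -3.6, 0],
  [0, 0, -3.6, 0],
  [0, 0, 0, 0],
])

```text
clock: 4.92
position: [0.5543, -0.116, 0.1349]
tool_rot: [1.245, 1.157, -1.223]
force: [-0.1, 0.6, -0.3]
width: 0.004
```

```bash
python3 -c "
import h
h.report(3,-.043,.112)"
```

```text
goal [ 0.5553 -0.1132  0.112 ] shift cm [ 2.29  0.02 -0.31] tooly heading -0.041 tool x [ 0.03  -0.013 -0.999] pos [ 0.5543 -0.116   0.1349] F [-0.1  0.6 -0.3] q6 -0.18 t 4.9167
```

Call:
jog_arm([
  [1.3, 0, -0.3, 0],
  [0.7, 0, 0, 0],
  [0.3, 0, 0, 0],
  [0.3, 0, 0, 0],
])

```text
clock: 5.25
position: [0.5565, -0.1121, 0.1093]
tool_rot: [1.242, 1.156, -1.218]
force: [-3.5, 2.3, 17.5]
width: 0.003
```

Call:
jog_arm([
  [0.3, 0, 0, 0],
  [0.2, 0, 0, 0],
])

```text
clock: 5.42
position: [0.5565, -0.1121, 0.109]
tool_rot: [1.246, 1.157, -1.218]
force: [-4.9, 3.9, 17.6]
width: 0.001
```

Call:
jog_arm([
  [-2.5, 0, 0, 0],
  [-3.5, 0, 0, 0],
  [-2.5, 0, 0, 0],
  [-0.5, 0, -2, 0],
  [0, 0, -3.8, 0],
  [0, 0, -3.8, 0],
  [0, 0, -3.8, 0],
  [0, 0, -2.6, 0],
])

```text
clock: 6.08
position: [0.5636, 0.041, 0.2044]
tool_rot: [1.261, 1.139, -1.229]
force: [0.1, -0.3, -0.1]
width: 0.004
```

```bash
python3 -c "
import h
h.report(2,-.043,.112)"
```

```text
goal [0.5617 0.0467 0.112 ] shift cm [ 9.21 -0.61 -0.68] tooly heading -0.06 tool x [ 0.041 -0.016 -0.999] pos [0.5636 0.041  0.2044] F [ 0.1 -0.3 -0.1] q6 0.13 t 6.0833
```

Call:
jog_arm([
  [2.5, -0.3, -0.4, -0.02],
  [2.5, -0.3, 0, 0],
  [2, 0, 0, 0],
  [1, 0, 0, 0],
  [0.3, 0, 0, 0],
  [0, 0, 0, 0],
])

```text
clock: 6.58
position: [0.5649, 0.0471, 0.1196]
tool_rot: [1.247, 1.147, -1.206]
force: [0.4, -0.2, -0.2]
width: 0.007
```

```bash
python3 -c "
import h
h.report(2,-.043,.112)"
```

```text
goal [0.5617 0.0467 0.112 ] shift cm [ 0.75 -0.36  0.05] tooly heading -0.035 tool x [ 0.048 -0.015 -0.999] pos [0.5649 0.0471 0.1196] F [ 0.4 -0.2 -0.2] q6 0.12 t 6.5833
```

Call:
jog_arm([
  [0.3, -0.5, 0, 0],
  [0.3, 0, 0, 0],
  [0.3, 0, 0, 0],
  [0.3, 0, 0, 0],
])

```text
clock: 6.92
position: [0.562, 0.0456, 0.1093]
tool_rot: [1.251, 1.142, -1.204]
force: [-1.1, 0.4, 3.8]
width: 0.006
```

Call:
jog_arm([
  [0.3, 0, 0, 0],
  [0.2, 0, 0, 0],
])

```text
clock: 7.08
position: [0.5622, 0.0456, 0.105]
tool_rot: [1.252, 1.142, -1.204]
force: [-2.3, 0.8, 3.3]
width: 0.01
```

Call:
jog_arm([
  [-1, 0, 0, 0],
  [-0.8, 0, 0, 0],
  [0, 0, 0, 0.12],
  [0, 0, 0, 0.12],
  [0, 0, 0, 0.12],
  [0, 0, 0, 0.06],
  [0, 0, 0, 0],
])

```text
clock: 7.67
position: [0.5646, 0.0459, 0.1294]
tool_rot: [1.581, 0.897, -1.498]
force: [0.9, -0.5, -0.9]
width: 0.006
```

Run:
```python
import h,cv2
h.report(2,-.04,.062)
cv2.imwrite('pics/w2.png',h.arm.grab_frame('wrist'))
for q in("vial","amber_bottle"): print(q,[(round(d['p'],2),(h.Rs.T@(d['location']-h.C)).round(3)) for c in("scene","top","wrist") if (h.arm.grab_frame(c) is not None) for d in h.arm.spot_point(q,c)[:2]])
```

```text
goal [0.5647 0.0465 0.062 ] shift cm [ 6.73 -0.43  0.05] tooly heading -0.478 tool x [ 0.062 -0.014 -0.998] pos [0.5646 0.0459 0.1294] F [ 0.9 -0.5 -0.9] q6 0.56 t 7.6667
vial [(0.53, array([-0.004, -0.003,  0.105])), (0.74, array([0.002, 0.178, 0.116])), (0.44, array([-0.003, -0.006,  0.106])), (0.92, array([-0.002,  0.001,  0.114]))]
amber_bottle [(0.69, array([0.082, 0.114, 0.11 ])), (0.54, array([-0.214,  0.467, -0.   ])), (0.63, array([0.086, 0.115, 0.113])), (0.88, array([0.087, 0.111, 0.11 ]))]
```

View pics/w2.png

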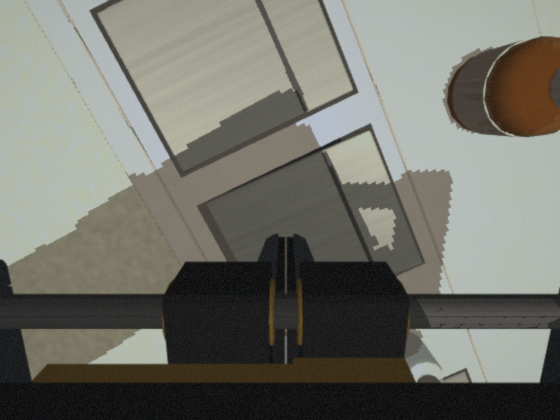

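Call:
jog_arm([
  [0.8, -0.2, -0.5, -0.03],
  [0.8, -0.1, 0, 0],
  [0.6, -0.1, 0, 0],
  [0.6, -0.1, 0, 0],
  [0.6, -0.1, 0, 0],
  [0.6, -0.1, 0, 0],
])

```text
clock: 8.82
position: [0.5672, 0.0532, 0.0879]
tool_rot: [1.56, 0.912, -1.465]
force: [0.4, -0.4, 5.5]
width: 0.004
```

```bash
python3 -c "
import h
h.report(2,-.04,.062)"
```

```text
goal [0.5647 0.0465 0.062 ] shift cm [ 2.57 -0.12  0.75] tooly heading -0.442 tool x [ 0.073 -0.015 -0.997] pos [0.5672 0.0532 0.0879] F [ 0.4 -0.4  5.5] q6 0.54 t 8.8167
```

Call:
jog_arm([
  [0.6, 0, 0.1, 0],
  [0.6, 0, 0.1, 0],
  [0.6, -0.1, 0, 0],
  [0.6, 0, 0, 0],
])

```text
clock: 9.15
position: [0.5671, 0.0521, 0.0625]
tool_rot: [1.562, 0.912, -1.464]
force: [-1.7, 0.3, 2.4]
width: 0.001
```

Run:
```python
import h,cv2
h.report(2,-.04,.062)
f=h.arm.grab_frame('scene');f=cv2.resize(f[130:310,150:390],None,fx=3,fy=3,interpolation=cv2.INTER_CUBIC)
cv2.imwrite('pics/s3.png',f)
```

```text
goal [0.5647 0.0465 0.062 ] shift cm [0.04 0.02 0.6 ] tooly heading -0.442 tool x [ 0.073 -0.014 -0.997] pos [0.5671 0.0521 0.0625] F [-1.7  0.3  2.4] q6 0.54 t 9.15
```

View pics/s3.png

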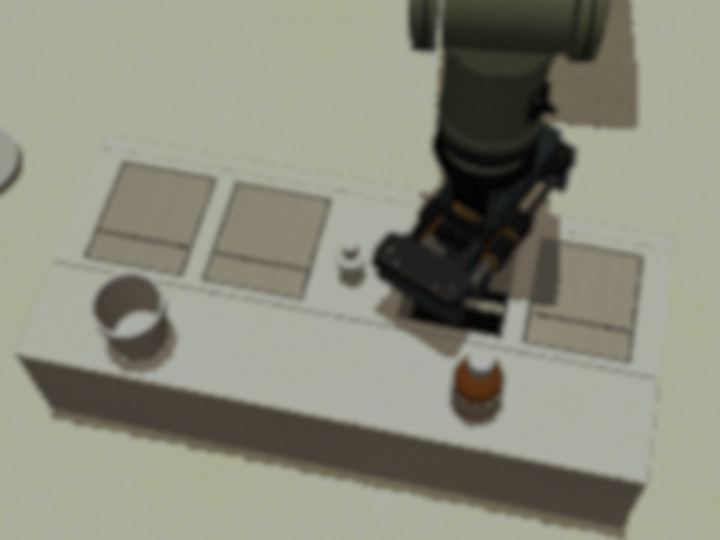

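Call:
jog_arm([
  [0.1, 0.4, -0.15, 0],
  [0, 0.4, -0.15, 0],
  [0, 0.3, -0.1, 0],
])

```text
clock: 9.45
position: [0.5742, 0.0512, 0.0578]
tool_rot: [1.554, 0.92, -1.476]
force: [-3.2, 1.4, -0.2]
width: 0.003
```

Run:
```python
import h,cv2
h.report(2,-.03,.062)
f=h.arm.grab_frame('top');a=cv2.resize(f[140:245,190:380],None,fx=4,fy=4,interpolation=cv2.INTER_CUBIC)
cv2.imwrite('pics/t3.png',a)
```

```text
goal [0.5747 0.0461 0.062 ] shift cm [-0.41  0.29  0.43] tooly heading -0.442 tool x [ 0.06  -0.014 -0.998] pos [0.5742 0.0512 0.0578] F [-3.2  1.4 -0.2] q6 0.54 t 9.45
```

View pics/t3.png

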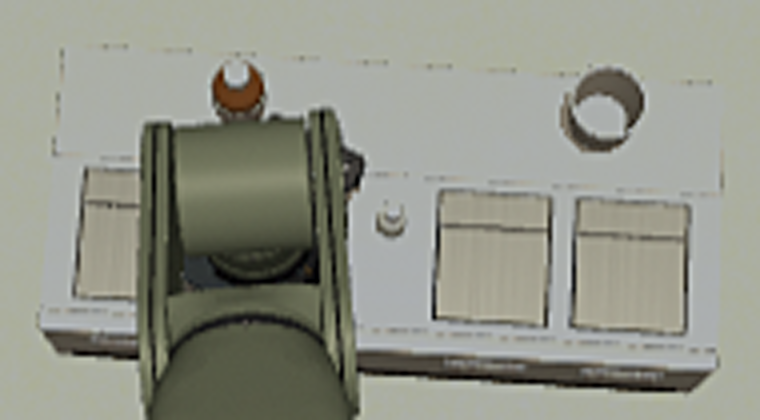

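Call:
jog_arm([
  [-0.2, 0.4, -0.1, 0],
  [0, 0.4, -0.1, 0],
])

```text
clock: 9.67
position: [0.5786, 0.0499, 0.0588]
tool_rot: [1.548, 0.926, -1.485]
force: [-13.2, 5.0, 9.7]
width: 0.005
```

Call:
jog_arm([
  [0, -0.7, 0.3, 0],
  [0, -0.8, 0.3, 0],
  [-1.5, -0.2, 0, 0],
  [-2.5, 0, 0, 0],
  [-3, 0, 0, 0],
  [-3, 0, 0, 0],
  [-3, 0, 0, 0],
  [-3, 0, 0, 0],
])

```text
clock: 10.33
position: [0.5527, 0.0523, 0.2201]
tool_rot: [1.548, 0.921, -1.482]
force: [-0.3, 0.0, 0.1]
width: -0.001
```

Call:
jog_arm([
  [-1, -3.5, 1.5, 0],
  [-1, -3.5, 1.5, 0],
  [0, -3.5, 1.5, 0],
  [0, -3.5, 1.5, 0],
  [0, -3.5, 1.5, 0],
  [0, 0, 0, 0],
])

```text
clock: 10.83
position: [0.3654, 0.0589, 0.2377]
tool_rot: [1.576, 0.896, -1.445]
force: [-0.6, -0.8, -0.1]
width: 0.009
```

Run:
```python
import h,cv2,numpy as np
h.report(2,-.03,.062)
f=h.arm.grab_frame('top');a=cv2.resize(f[140:245,190:380],None,fx=3,fy=3,interpolation=cv2.INTER_CUBIC)
g=h.arm.grab_frame('scene');b=cv2.resize(g[165:300,150:390],(570,300),interpolation=cv2.INTER_CUBIC)[:285]
cv2.imwrite('pics/e.png',np.vstack([a[:,:570],b]))
for q in("vial","amber_bottle","beaker"): print(q,[(round(d['p'],2),np.round(d['location'],3)) for d in h.arm.spot_point(q,'scene')[:2]])
```

```text
goal [0.5747 0.0461 0.062 ] shift cm [19.51 17.71 -7.34] tooly heading -0.446 tool x [ 0.096 -0.016 -0.995] pos [0.3654 0.0589 0.2377] F [-0.6 -0.8 -0.1] q6 0.61 t 10.8333
vial [(0.43, array([ 0.598, -0.039,  0.107]))]
amber_bottle [(0.68, array([0.69 , 0.075, 0.107])), (0.66, array([0.608, 0.045, 0.111]))]
beaker [(0.87, array([ 0.682, -0.19 ,  0.11 ])), (0.32, array([0.686, 0.075, 0.108]))]
```

View pics/e.png

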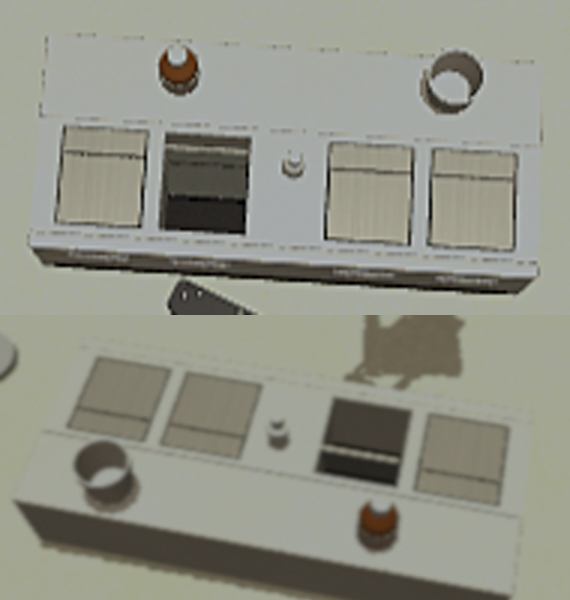

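Run:
```python
import h,numpy as np
for cam,(y0,x0,sy,sx,off) in {"top":(140,190,3,3,0),"scene":(165,150,300/135,570/240,315)}.items():
    k=h.arm.get_calibration(cam);K=np.array(k["camera_matrix"]);T=np.array(k["world_to_cam"])
    for a in (0,.7,.9,1.05,1.2,1.3):
        out=[]
        for r in (-.069,.025):
            P=h.C+h.Rs@np.array([r*np.cos(a),.08,.11+r*np.sin(a)])
            c=K@(T@np.append(P,1))[:3];u,v=c[:2]/c[2];out+=[round((u-x0)*sx),round((v-y0)*sy+off)]
        print(cam,a,'front',out[:2],'rear',out[2:])
```

```text
top 0 front [201, 233] rear [207, 138]
top 0.7 front [203, 225] rear [206, 140]
top 0.9 front [204, 217] rear [206, 143]
top 1.05 front [204, 210] rear [206, 145]
top 1.2 front [205, 202] rear [205, 148]
top 1.3 front [206, 196] rear [205, 150]
scene 0 front [372, 402] rear [355, 476]
scene 0.7 front [367, 434] rear [357, 464]
scene 0.9 front [365, 446] rear [357, 459]
scene 1.05 front [363, 454] rear [358, 456]
scene 1.2 front [361, 463] rear [359, 452]
scene 1.3 front [360, 469] rear [359, 450]
```

Front edge is seen at row 197 in the top view and the rear edge at about row 149. That matches about 1.3 rad, the stop.

```bash
python3 -c "
from plant import arm
print(arm.sign_off(), arm.get_state()['clock'])"
```

```text
the job is handed in; nothing more can be done
the job is handed in; nothing more can be done
```

The unlocked flap was slot 2. I pushed it open to its stop, drew the hand clear, and handed the job in at about 11 s of the 48 s allowed.

- **Finding it:** I pressed slots 4 and 3 with the closed fingertips and both held firm at about 16–18 N, so they are locked. Slot 2 sank at about 3–4 N. I did not press slot 1, because the unlocked flap was already found.
- **Opening it:** I pushed slot 2 down and then rearward. Before going down I turned the hand about 25° so its body stayed clear of the vial and the amber bottle.
- **Flap angle:** In the last top picture the flap's front and rear edges lie where a flap at about 1.3 rad (the stop) should appear. The scene picture agrees roughly.
- **Bystanders:** The vial, amber bottle and beaker were re-measured within a few mm of where they started. I did not re-measure the dishes or the flask, but the hand never went near them.
- **Forces:** The highest reading shown at the end of a move was about 18 N. The hand ended about 20 cm clear of the flap, touching nothing.
- **What was off:** The tool tilted by about 3–6° during the moves, which did no harm. The detectors gave one false amber bottle on slot 2 in the last picture.

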